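# Pulse-test a second-hand grinder at the stall

### The arm

A 6-joint arm with a two-finger parallel gripper is mounted at the origin on the work surface. World frame = base frame: x ahead of the robot, y to its left, z up, the work surface at z = 0. Lengths are in m, angles in degrees, forces in N, time in s.
With the tool pointing down it reaches from about 0.375 to 0.9 m from the base axis. Payload 3.1 kg.
Tool frame: the origin (TCP) lies at the very end of the fingers, on their centre line; the grasp point (between the pads) lies 19 mm behind it; z points along the fingers, y is the direction in which the jaws open and shut (so a half turn about z gives the same grasp; the last joint's range is limited). The gripper opens to 87 mm and grips with 3 to 60 N. Pads are 19 mm wide; open, the fingers measure 117 mm over their backs; the gripper's body (75 mm by 190 mm) begins 51 mm behind the grasp point.
Start: joints at [64.429, 30.224, 82.088, -0, 67.689, -10.227], TCP at [0.165, 0.603, 0.223] pointing down, gripper open.
Joint ranges: [-176.69, 176.69], [-43.24, 126.21], [12.49, 139.97], [-82, 262], [0, 151.66], [-163.58, 163.58]. Speed limits (degrees/s): [159.86, 159.86, 180, 180, 180, 180].

### API

Orientations are given as a 3x3 rotation matrix whose columns are the frame's x, y, z axes.
In Python, from rig import readout, capture, camera_model, bot, spot_in, regions_of gives the robot as it stands.
- The arm moves only by the tool send_rows, never from a script. Its argument "moves" is a list that holds one entry, the list of rows, each a list of 7 numbers: the turn, a rotation vector about the tool's x, y, z in degrees, then the shift along the tool's x, y, z in cm, then the opening, from -1 (shut) to 1 (fully open). A call has exactly 5 rows; each row shifts and turns the commanded pose from where the row before left it, along the tool's axes as they then stand; what a row does not reach is not made up. A row lasts 1/10 s, in which the tool goes at most 50 mm and 8.59 degrees, less where a joint would pass 70% of its speed; a pose out of reach is approached as far as the arm can. A call with a gripper value outside its range is refused whole. The fingers move at their own pace and stop on an object; the grip force is fixed at half the most. Time passes only in rows, so rows that do not move let the fingers close, or fill a call up. It gives the time, the measured TCP pose, the force and the opening at its end, in the units of the state.
- readout.read_state(): the state, without advancing time (a new reading comes with each control period).
- capture(name): name is "scene" or "top" or "wrist"; returns the picture (384x512x3 uint8, blue, green, red); there is no depth.
- camera_model(name): a dict with "camera_matrix" (3x3 intrinsics, pixels), "pose" (4x4, takes a point from camera to world coordinates). Camera axes: x right, y up, looking along -z (the intrinsics and any distortion apply to the point x, -y, -z); pixel columns grow to the right and rows downward; lengths in m; the calibration is good to about 2 mm. A picture is of the moment at which its call begins: read the wrist's pose just before it. camera_model takes no time and is no camera call; for the wrist camera it gives the pose at the moment of the call.
- bot.hand_in(): hands the job in, once; it reports no verdict.
Trained networks look in the newest picture that a camera, given by its name, has taken for a name from the list of things; names that differ only in an ending like _2 or _b are one class to them, and where a whole thing is asked for, a point or a joint stands for the part that bears it (a point fixed in the world has none). Each returns a list of dicts, best first, with "p" (0 to 1); they miss things now and then, are a little off and sometimes report something else, mostly with a low value. They report only what shows in the picture. A call takes as long as a camera call. They do not tell look-alikes from the thing itself.
- spot_in(camera, thing): "location" ([x, y, z] in m, in world coordinates, good to about 4 mm: the middle of the surface that is visible of it).
- regions_of(camera, thing): "mask" (384x512 bool, what is visible of it).
The state is a dict: "time_s": time; "joint_positions": joint angles; "qvel": joint speeds; "tau": joint torques, N m; "position": TCP position; "tcp_rot": TCP orientation; "force": force on the tool from outside, world axes, zero at the start; "moment": the same for the moment, N m; "opening": opening from 0.0 (shut) to 1.0 (fully open).
Only numpy, scipy, OpenCV 4.12 (cv2) and the standard library are available. Lean on these libraries where they do the work, as an engineer would, in place of code of your own. Each camera call takes 0.05 s, during which the arm holds its last target. There are 200 camera calls.

### The job

Give the white cordless grinder a pulse test: pick up its orange-and-clear lid, seat it fully in the grinder's collar with its two lugs down the entry slots (black marks), and twist it clockwise, seen from above, half-way to the lock, so that the lid's white pointers stand at the green pulse marks. Stop well before it clicks into the lock at the red marks; it springs back if let go, so finish while still gripping the lid, holding it steady at the green marks. Leave the other things on the bench where they are.

Things in the scene. Friction and masses are not known exactly. Their poses are not given: they have to be found in the camera images.
- grinder: White cordless grinder, fixed upright on the bench: round, 104 mm across foot and collar, 115 mm high. Origin: centre of its underside, on its vertical axis; z up. Its x runs through the two entry slots of its bayonet collar.
- collar (a point): Centre of the collar's flat top, axes as the grinder's. Mouth 75 mm diameter in a 5 mm thick grey ledge; entry slots at +x and -x, 25 degrees wide, out to 43.5 mm from the axis. Marks on the rim (radius 45 to 51 mm), the same on both sides: black at the slots; green pulse band 30 to 50 degrees clockwise from them (middle 40); red lock mark at 80. Clockwise = seen from above = negative yaw.
- lid: The grinder's lid, loose, about 0.14 kg, standing on its skirt on the bench, 86 mm high, same when turned half round. Origin: centre of its underside; z up; x along its bar grip and through its lugs. Skirt 72 mm diameter (69 at its foot) to z = 14 mm; two lugs at +x and -x, 10 mm wide, z = 2 to 7 mm, out to 41.5 mm from the axis; smoked clear dome 72 mm diameter, z = 18 to 50 mm.
- lid_flange (a point): On the lid's axis, 14 mm above its origin: the underside of its orange flange (86 mm diameter, 4 mm thick, a white pointer over each lug), which lies on the collar's top when seated, so the lid's origin is then 101 mm above the grinder's. It goes in with its x along the grinder's x, either way round, with about 4 degrees and 1.5 mm of play each way.
- lid_grip (a point): Where to grip: on the lid's axis, 72 mm above its origin, in the orange bar grip, 62 mm long (lid x), 16 mm thick (lid y), its top 86 mm and its foot on the dome 50 mm above the lid's origin. Axes as the lid's.
- run_switch (a joint): Spring ring in the collar pushed round by the lid's lugs, rad: 0 at rest, grows as the lid turns clockwise, after about 5 degrees (0.09 rad) of free play. With the lid turned 40 degrees it reads about 0.61 and pushes back with about 0.1 N m. Spring balls resist from 50 degrees of lid turn, click at about 75 and then keep the lid locked; stop at 80.
- screwdriver: Bystander: red-handled screwdriver, 200 mm long, lying on the bench. Origin under its middle, x along it.
- spanner: Bystander: steel spanner, 180 mm long, lying flat. Origin under its middle, x along it.
- mug: Bystander: blue ceramic mug, 76 mm diameter, 85 mm high. Origin: centre of its underside.
- jar: Bystander: closed glass jar with white cap, 64 mm diameter, 90 mm high. Origin: centre of its underside.
- weigher: Bystander: white scale with a black round pan, 120 x 130 x 41 mm. Origin: centre of its underside.
- organiser: Bystander: yellow flat organiser case, 110 x 190 x 36 mm. Origin: centre of its underside.
- torch: Bystander: black and yellow torch, 135 mm long, 36 mm high, lying along its x. Origin under its middle.
- tin_cap: Bystander: green round tin cap, 74 mm diameter, with a small round knob, 33 mm high. It has no lugs and is not the grinder's lid. Origin: centre of its underside.
Not all that is in view belongs to the job. Of the things that look like the grinder, take the one that is nearest to the robot's base at the start. Of the things that look like the lid, the larger one is meant.

How it is judged:
By the outcome, as a careful person would: the job done as asked, in the order asked, and still so for the second after the job is handed in, while the arm keeps its last pose, push and grip.
It also fails if it takes over 45 s, if anything falls off the work surface, if the arm or the gripper's body presses on something with over 40 N, if the wrist force passes 120 N, or if a joint passes its speed limit or range.

## Working session

There is one attempt and no reset: what is moved stays moved. The work goes in short steps, Python scripts to look and compute and a tool call to move; the robot and the scene stay as the last step left them, time stands still between calls to the robot, and variables do not carry over. Pictures are saved under pics/ and viewed, about 8 in all and at most 12, crops included, and the job is handed in when it is done.

Besides the shell and the picture viewer there is one more tool, called after "Call:" as name(argument=value, ...) on one line, values as JSON. send_rows: Moves the arm, as the interface text tells. Its arguments: {"type":"object","properties":{"moves":{"type":"array","items":{"type":"array","items":{"type":"array","items":{"type":"number"}}}}},"required":["moves"]}

```bash
mkdir -p pics; ls; python3 - <<'E'
from rig import *
import cv2,numpy as np
for c in ("scene","top"):
    im=capture(c); cv2.imwrite(f"pics/{c}0.png",im)
    m=camera_model(c); print(c,np.round(m["camera_matrix"],1).tolist(),np.round(m["pose"],3).tolist(),[k for k in m])
    for t in ("grinder","lid","tin_cap"):
        print(t,[(round(d["p"],2),np.round(d["location"],3).tolist()) for d in spot_in(c,t)])
print(readout.read_state()["time_s"],np.round(readout.read_state()["tcp_rot"],3).tolist())
a=cv2.imread("pics/scene0.png");b=cv2.imread("pics/top0.png")
E
```

```text
pics
scene [[424.6, 0.0, 252.2], [0.0, 424.6, 190.4], [0.0, 0.0, 1.0]] [[-0.272, -0.693, 0.667, 1.234], [0.962, -0.187, 0.199, 0.212], [-0.013, 0.696, 0.718, 0.858], [0.0, 0.0, 0.0, 1.0]] ['camera_matrix', 'pose']
grinder [(0.98, [0.556, -0.132, 0.086]), (0.78, [0.698, -0.387, 0.084]), (0.54, [0.543, 0.136, 0.045]), (0.32, [0.493, 0.39, 0.006])]
lid [(0.63, [0.544, 0.132, 0.046]), (0.6, [0.648, 0.13, 0.034])]
tin_cap [(0.92, [0.382, -0.281, 0.014])]
top [[408.5, 0.0, 250.1], [0.0, 408.5, 186.6], [0.0, 0.0, 1.0]] [[-0.025, 0.997, -0.07, 0.432], [-0.999, -0.023, 0.028, 0.003], [0.026, 0.071, 0.997, 1.215], [0.0, 0.0, 0.0, 1.0]] ['camera_matrix', 'pose']
grinder [(0.95, [0.685, -0.402, 0.088]), (0.84, [0.528, -0.141, 0.096])]
lid [(0.89, [0.636, 0.121, 0.036]), (0.81, [0.52, 0.123, 0.048]), (0.74, [0.519, -0.386, 0.037]), (0.64, [0.688, -0.243, 0.091]), (0.44, [0.323, 0.281, 0.03])]
tin_cap [(0.79, [0.372, -0.289, 0.015])]
0.4 [[-0.964, 0.265, -0.0], [0.265, 0.964, -0.0], [0.0, -0.0, -1.0]]
```

View pics/scene0.png

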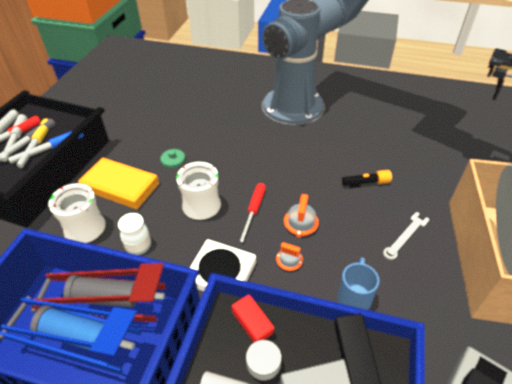

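View pics/top0.png

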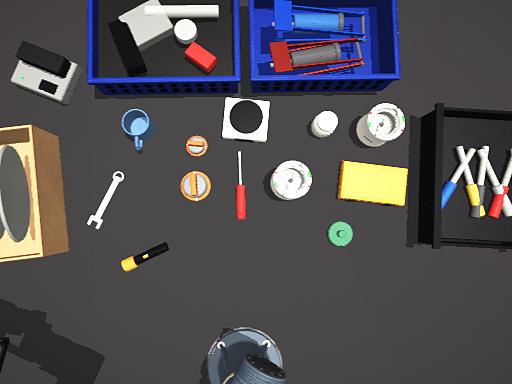

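The top view shows the large lid at about (195,186) and the nearer grinder at (291,181). The second grinder is at (382,127) and the smaller lid at (196,146). The network's locations match these.

```bash
cat > h.py <<'E'
from rig import *
import cv2,numpy as np
def st():
    s=readout.read_state(); return s,np.array(s["position"]),np.array(s["tcp_rot"])
def goto(p,yaw=None):
    """print the turn about tool z, then the shift (cm) in tool axes after it; yaw = direction of tool y, mod 180"""
    s,p0,R=st(); a=0
    if yaw is not None:
        cur=np.degrees(np.arctan2(R[1,1],R[0,1])); d=(yaw-cur+90)%180-90; a=-d
    Rz=cv2.Rodrigues(np.array([0,0,np.radians(a)]))[0]
    print("t",s["time_s"],"p",np.round(p0,4),"turn z",round(a,2),"shift cm",np.round((R@Rz).T@(np.array(p)-p0)*100,2),"j6",round(s["joint_positions"][5],1),"tilt",np.round(R[:2,2],4))
def ray(c,px,z,m=None):
    """px Nx2 -> world points at height z"""
    m=m or camera_model(c); K=np.array(m["camera_matrix"]);T=np.array(m["pose"])
    px=np.atleast_2d(np.array(px,float)); d=np.c_[px,np.ones(len(px))]@np.linalg.inv(K).T*[1,-1,-1]@T[:3,:3].T
    return T[:3,3]+d*((z-T[2,3])/d[:,2])[:,None]
def proj(c,P,m=None):
    m=m or camera_model(c); K=np.array(m["camera_matrix"]);T=np.array(m["pose"])
    q=(np.atleast_2d(P)-T[:3,3])@T[:3,:3]*[1,-1,-1]; q=q@K.T; return q[:,:2]/q[:,2:]
E
python3 - <<'E'
from h import *
s,p,R=st(); T=np.array(camera_model("wrist")["pose"])
print(np.round(R.T@(T[:3,3]-p),3),np.round(R.T@T[:3,:3],3).tolist(),np.array(camera_model("wrist")["camera_matrix"])[0,0])
goto([0.47,0.14,0.28],90)
E
```

```text
[ 0.08  -0.    -0.161] [[0.001, 0.957, 0.29], [1.0, -0.001, -0.001], [-0.001, 0.29, -0.957]] 342.62744525551574
t 0.4 p [0.1653 0.6026 0.2224] turn z -15.34 shift cm [-30.47 -46.26  -5.75] j6 -10.2 tilt [-0.0002 -0.0003]
```

Call:
send_rows(moves=[[[0, 0, -7.67, 0, 0, 0, 1], [0, 0, -7.67, 0, 0, 0, 1], [0, 0, 0, -2.7, -3.7, -0.45, 1], [0, 0, 0, -2.7, -3.7, -0.45, 1], [0, 0, 0, -2.7, -3.7, -0.45, 1]]])

```text
time_s: 0.9
position: [0.2468, 0.4907, 0.2361]
tcp_rot: [[-1.0, -0.001, 0.0], [-0.001, 1.0, 0.0], [-0.0, 0.0, -1.0]]
force: [0.4, 0.0, -0.4]
opening: 1.001
```

Call:
send_rows(moves=[[[0, 0, 0, -2.7, -3.7, -0.45, 1], [0, 0, 0, -2.7, -3.7, -0.45, 1], [0, 0, 0, -2.7, -3.7, -0.45, 1], [0, 0, 0, -2.7, -3.7, -0.45, 1], [0, 0, 0, -2.7, -3.7, -0.45, 1]]])

```text
time_s: 1.4
position: [0.3822, 0.3052, 0.259]
tcp_rot: [[-1.0, -0.0, 0.001], [-0.0, 1.0, 0.0], [-0.001, 0.0, -1.0]]
force: [0.7, 0.4, 0.3]
opening: 1.004
```

Call:
send_rows(moves=[[[0, 0, 0, -2.7, -3.7, -0.45, 1], [0, 0, 0, -2.7, -3.7, -0.45, 1], [0, 0, 0, -2.7, -3.7, -0.45, 1], [0, 0, 0, -2.7, -3.7, -0.45, 1], [0, 0, 0, -2.7, -3.7, -0.45, 1]]])

```text
time_s: 1.9
position: [0.5172, 0.12, 0.2815]
tcp_rot: [[-1.0, 0.0, 0.001], [0.0, 1.0, 0.0], [-0.001, 0.0, -1.0]]
force: [0.8, 1.3, 0.2]
opening: 0.998
```

```bash
python3 - <<'E'
from h import *
goto([0.52,0.125,0.28],90)
m=camera_model("wrist"); im=capture("wrist"); cv2.imwrite("pics/w1.png",im); 
print([(round(d["p"],2),np.round(d["location"],4).tolist()) for d in spot_in("wrist","lid")])
# orange mask (bar + flange)
h=cv2.cvtColor(im,cv2.COLOR_BGR2HSV); o=cv2.inRange(h,(5,150,80),(20,255,255))
n,l,s,c=cv2.connectedComponentsWithStats(o)
for i in range(1,n):
    if s[i,4]>200: print(s[i],c[i])
np.savez("w1.npz",K=m["camera_matrix"],T=m["pose"])
E
```

```text
t 1.9 p [0.5172 0.12   0.2815] turn z -0.02 shift cm [-0.28  0.5   0.15] j6 -89.0 tilt [0.0006 0.0002]
[(0.92, [0.6331, 0.1287, 0.0371]), (0.66, [0.5178, 0.1319, 0.0529])]
[265 127  34  50 347] [285.18443804 143.85014409]
[258 142  17  60 743] [265.09152086 168.83580081]
[238 246  44  23 413] [260.27118644 257.16707022]
```

View pics/w1.png

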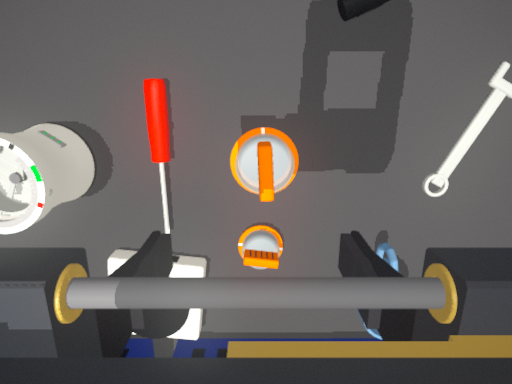

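The wrist view shows the lid flange centred near (264,161), with the bar nearly along world x. The screwdriver is about 90 px to its left. I'll fit the lid model to the orange pixels.

```bash
cat >> h.py <<'E'
from scipy.optimize import minimize
def rot(a): c,s=np.cos(a),np.sin(a); return np.array([[c,-s],[s,c]])
TH=np.radians(np.arange(0,360,4))
def circ(r,z): return np.c_[r*np.cos(TH),r*np.sin(TH),0*TH+z]
BAR=np.array([[x,y,z] for x in(-.031,.031) for y in(-.008,.008) for z in(.05,.086)])
FL=np.r_[circ(.043,.014),circ(.043,.018)]; DM=np.r_[circ(.036,.018),circ(.036,.05)]
S=4
def hull(im,P,v,z0,m,val):
    W=np.c_[P[:,:2]@rot(v[2]).T+v[:2],P[:,2]+z0]; q=proj(None,W,m)*S
    h=cv2.convexHull(q.astype(np.float32)); cv2.fillPoly(im,[np.round(h*16).astype(np.int32)],val,shift=4)
def lidmodel(v,m,z0=0):
    im=np.zeros((384*S,512*S),np.uint8)
    hull(im,FL,v,z0,m,255);hull(im,DM,v,z0,m,0);hull(im,BAR,v,z0,m,255)
    return cv2.resize(im,(512,384),interpolation=cv2.INTER_AREA)/255.
def orange(im):
    h=cv2.cvtColor(im,cv2.COLOR_BGR2HSV); return (cv2.inRange(h,(3,130,50),(24,255,255))>0).astype(float)
def fitlid(im,m,v0,z0=0,rad=.07):
    o=orange(im); w=np.zeros(o.shape,np.uint8); hull(w,np.r_[circ(rad,0.0),circ(rad,.05)],v0,z0,m,1) if 0 else cv2.circle(w,tuple(int(t) for t in proj(None,[v0[0],v0[1],z0+.03],m)[0]),int(rad*1100/ (1 if 0 else 1)),1,-1)
    f=lambda u:np.sum(w*np.abs(lidmodel(np.array(v0)+np.array(u)*[.01,.01,.1],m,z0)-o))
    best=min((minimize(f,[0,0,a],method="Nelder-Mead",options=dict(initial_simplex=np.array([[0,0,a],[.5,0,a],[0,.5,a],[0,0,a+.8]]),xatol=.005,fatol=.3)) for a in(-1,1)),key=lambda r:r.fun)
    return np.array(v0)+best.x*[.01,.01,.1],best.fun,o[w>0].sum()
E
python3 - <<'E'
from h import *
d=np.load("w1.npz"); m=dict(camera_matrix=d["K"],pose=d["T"]); im=cv2.imread("pics/w1.png")
v,f,n=fitlid(im,m,[.518,.128,0],rad=.04); print(np.round(v,4),np.degrees(v[2]),f,n)
mt=camera_model("top"); it=cv2.imread("pics/top0.png")
vt,f,n=fitlid(it,mt,[.518,.128,0],rad=.02); print("top",np.round(vt,4),np.degrees(vt[2]),f,n)
o=lidmodel(v,m); r=im.copy(); c=cv2.findContours((o>.5).astype(np.uint8),cv2.RETR_LIST,cv2.CHAIN_APPROX_NONE)[0]
cv2.drawContours(r,c,-1,(255,0,255),1); cv2.imwrite("pics/w1f.png",cv2.resize(r[100:220,200:330],None,fx=4,fy=4,interpolation=cv2.INTER_NEAREST))
goto([*v[:2],.053],90+np.degrees(v[2]))
E
```

```text
[0.5246 0.1317 0.0465] 2.6656476269471345 333.0627450980392 1695.0
top [0.5222 0.1295 0.0342] 1.9576220143882506 133.4392156862745 365.0
t 2.0 p [0.5209 0.1171 0.282 ] turn z -3.01 shift cm [-0.31  1.49 22.9 ] j6 -88.9 tilt [ 0.0055 -0.0019]
```

View pics/w1f.png

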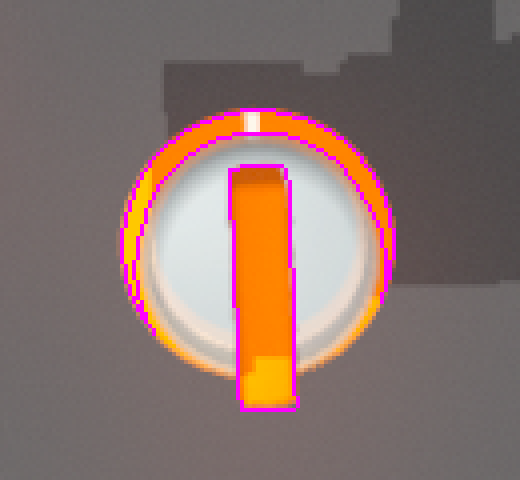

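The overlay matches the lid closely: lid at (0.524,0.131), yaw 2.5°. Before grasping I'll measure the grinder with an empty hand.

Call:
send_rows(moves=[[[0, 0, 0, 0, -4.5, -0.8, 1], [0, 0, 0, 0, -4.5, -0.8, 1], [0, 0, 0, 0, -4.5, -0.8, 1], [0, 0, 0, 0, -4.5, -0.8, 1], [0, 0, 0, 0, -4.5, -0.8, 1]]])

```text
time_s: 2.5
position: [0.5157, -0.104, 0.3214]
tcp_rot: [[-1.0, -0.001, -0.0], [-0.001, 1.0, 0.001], [0.0, 0.001, -1.0]]
force: [0.6, 1.3, 1.0]
opening: 1.005
```

Call:
send_rows(moves=[[[0, 0, 0, 0, -3.5, 0, 1], [0, 0, 0, 0, 0, 0, 1], [0, 0, 0, 0, 0, 0, 1], [0, 0, 0, 0, 0, 0, 1], [0, 0, 0, 0, 0, 0, 1]]])

```text
time_s: 3.0
position: [0.5161, -0.1366, 0.3209]
tcp_rot: [[-1.0, -0.002, -0.001], [-0.002, 1.0, 0.001], [0.001, 0.001, -1.0]]
force: [0.0, -0.2, -0.3]
opening: 1.0
```

```bash
python3 - <<'E'
from h import *
goto([0.5,-.13,.3],90)
m=camera_model("wrist"); im=capture("wrist"); cv2.imwrite("pics/w2.png",im); 
np.savez("w2.npz",K=m["camera_matrix"],T=m["pose"])
print([(round(d["p"],2),np.round(d["location"],4).tolist()) for d in spot_in("wrist","grinder")])
print(proj(None,[.53,-.14,.115],m))
cv2.imwrite("pics/w2z.png",cv2.resize(im[60:260,120:386],None,fx=3,fy=3,interpolation=cv2.INTER_CUBIC))
E
```

```text
t 3.0 p [ 0.5161 -0.1366  0.3209] turn z 0.11 shift cm [1.61 0.66 2.09] j6 -117.0 tilt [-0.0005  0.0007]
[(0.95, [0.5275, -0.1432, 0.0997]), (0.86, [0.6443, -0.3706, 0.0314])]
[[251.81846267 178.8271454 ]]
```

View pics/w2z.png

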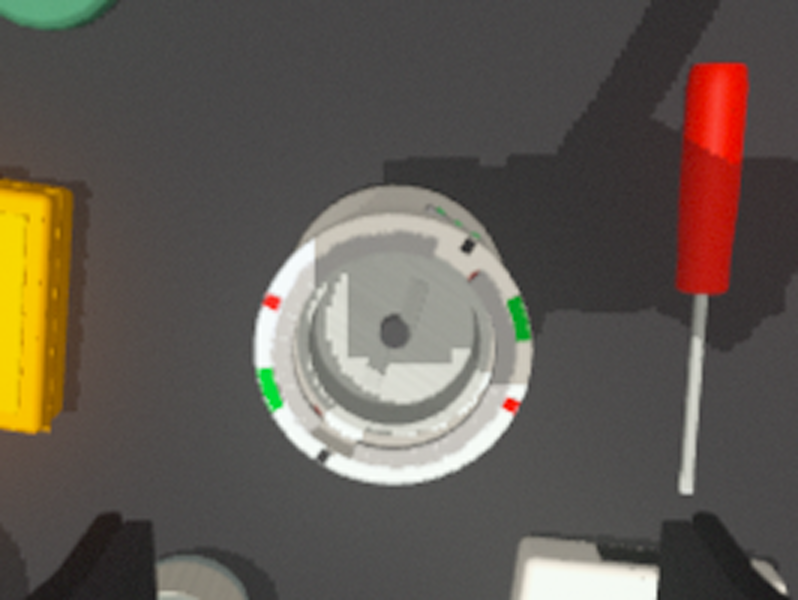

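The black marks are at zoom px (468,246) and (323,456), the green at (519,319) and (270,389), and the red at (272,302) and (511,405). I'll fit the collar pose to all six.

```bash
python3 - <<'E'
from h import *
from scipy.optimize import least_squares
d=np.load("w2.npz"); m=dict(camera_matrix=d["K"],pose=d["T"]); im=cv2.imread("pics/w2.png").astype(int)
seed=[((468,246),0),((519,319),-40),((511,405),-80),((323,456),180),((270,389),140),((272,302),100)]
B,G,R=im[...,0],im[...,1],im[...,2]
px=[]
for (X,Y),a in seed:
    x0,y0=(X+.5)/3-.5+120,(Y+.5)/3-.5+60
    if a%180==0: w=np.clip(140-im.max(2),0,None)
    elif a in(-40,140): w=np.clip(G-np.maximum(R,B)-20,0,None)
    else: w=np.clip(R-np.maximum(G,B)-20,0,None)
    yy,xx=np.mgrid[:384,:512]; r=9 if a in(-40,140) else 3
    w=np.minimum(w,60)*(((xx-x0)**2+(yy-y0)**2)<r*r)
    px.append([(w*xx).sum()/w.sum(),(w*yy).sum()/w.sum()])
P=ray(None,px,.115,m)[:,:2]; a=np.radians([s[1] for s in seed])
f=lambda v:(P-v[:2]-v[3]*np.c_[np.cos(a+v[2]),np.sin(a+v[2])]).ravel()
r=least_squares(f,[.53,-.14,1,.048]); v=r.x; print(np.round(v,4),np.degrees(v[2]),"res mm",np.round(f(v)*1000,1))
# outline check in wrist + top
for nm,file,mm in(("w","pics/w2.png",m),("t","pics/top0.png",camera_model("top"))):
    q=proj(None,np.c_[v[0]+.052*np.cos(TH),v[1]+.052*np.sin(TH),0*TH+.115],mm)
    q2=proj(None,[[v[0]+.048*np.cos(v[2]+k),v[1]+.048*np.sin(v[2]+k),.115] for k in np.radians([0,-40,-80,180,140,100])],mm)
    z=5;c=q.mean(0).astype(int);I=cv2.imread(file)[c[1]-50:c[1]+50,c[0]-50:c[0]+50];I=cv2.resize(I,None,fx=z,fy=z,interpolation=cv2.INTER_NEAREST)
    t=lambda u:np.round((u-c+50+.5)*z).astype(np.int32)
    cv2.polylines(I,[t(q)[:,None]],True,(255,0,255),1)
    for u in t(q2): cv2.circle(I,tuple(int(k) for k in u),3,(255,0,255),-1)
    cv2.imwrite(f"pics/g_{nm}.png",I)
cv2.imwrite("pics/g.png",cv2.resize(np.hstack([cv2.imread("pics/g_w.png"),cv2.imread("pics/g_t.png")]),(800,400)))
E
```

```text
[ 0.5287 -0.1413  2.5507  0.048 ] 146.14277552095578 res mm [-0.1 -0.1  0.  -0.2  0.   0.1  0.2 -0.2 -0.1  0.1 -0.1  0.1]
```

View pics/g.png

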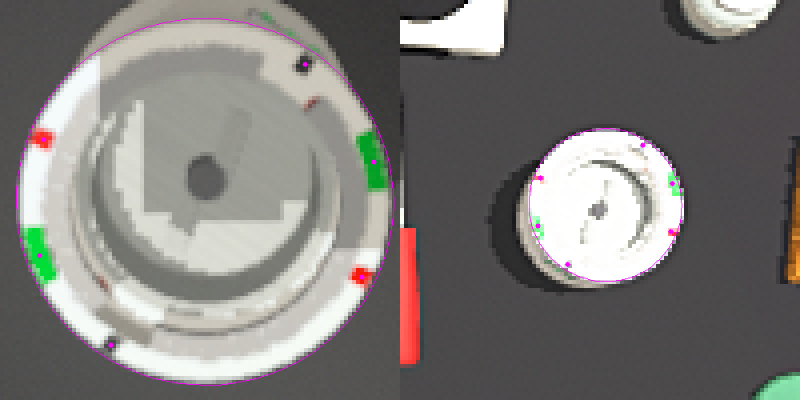

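Residuals are 0.2 mm: collar at (0.5287,-0.1413), slot axis at -33.86°. I'll return to the lid and re-fit with the arm at rest.

Call:
send_rows(moves=[[[0, 0, 0, -0.1, 4.5, 0.6, 1], [0, 0, 0, -0.1, 4.5, 0.6, 1], [0, 0, 0, -0.1, 4.5, 0.6, 1], [0, 0, 0, -0.1, 4.5, 0.6, 1], [0, 0, 0, -0.1, 4.5, 0.6, 1]]])

```text
time_s: 3.6
position: [0.5209, 0.0892, 0.291]
tcp_rot: [[-1.0, -0.001, 0.001], [-0.001, 1.0, 0.0], [-0.001, 0.0, -1.0]]
force: [0.2, -0.1, 0.4]
opening: 0.998
```

Call:
send_rows(moves=[[[0, 0, 0, -0.2, 4.4, 1, 1], [0, 0, -2.5, 0, 0, 0, 1], [0, 0, 0, 0, 0, 0, 1], [0, 0, 0, 0, 0, 0, 1], [0, 0, 0, 0, 0, 0, 1]]])

```text
time_s: 4.1
position: [0.5234, 0.1301, 0.2813]
tcp_rot: [[-0.999, -0.042, 0.0], [-0.042, 0.999, -0.0], [-0.0, -0.0, -1.0]]
force: [-0.3, 0.0, -0.5]
opening: 1.004
```

```bash
python3 - <<'E'
from h import *
m=camera_model("wrist"); im=capture("wrist"); cv2.imwrite("pics/w3.png",im)
np.savez("w3.npz",K=m["camera_matrix"],T=m["pose"])
v,f,n=fitlid(im,m,[.523,.130,.04],rad=.04); print(np.round(v,4),np.degrees(v[2]),f,n)
goto([*v[:2],.055],90+np.degrees(v[2]))
E
```

```text
[0.5245 0.1318 0.0581] 3.328740973326348 395.3294117647059 1688.0
t 4.15 p [0.5236 0.1299 0.2814] turn z -0.94 shift cm [-0.09  0.18 22.64] j6 -90.3 tilt [ 0.0007 -0.0001]
```

Call:
send_rows(moves=[[[0, 0, -0.6, -0.1, 0.18, 4, 1], [0, 0, 0, 0, 0, 4, 1], [0, 0, 0, 0, 0, 4, 1], [0, 0, 0, 0, 0, 4, 1], [0, 0, 0, 0, 0, 3, 1]]])

```text
time_s: 4.65
position: [0.5238, 0.1315, 0.0892]
tcp_rot: [[-0.999, -0.052, -0.001], [-0.052, 0.999, -0.0], [0.001, 0.0, -1.0]]
force: [0.3, -0.3, 0.3]
opening: 1.0
```

Call:
send_rows(moves=[[[0, 0, 0, 0, 0, 2, 1], [0, 0, 0, 0, 0, 1, 1], [0, 0, 0, 0, 0, 0.6, 1], [0, 0, 0, 0, 0, 0, 1], [0, 0, 0, 0, 0, 0, 1]]])

```text
time_s: 5.15
position: [0.5251, 0.1324, 0.056]
tcp_rot: [[-0.999, -0.054, 0.002], [-0.054, 0.999, 0.0], [-0.002, -0.0, -1.0]]
force: [-0.2, -0.6, -0.8]
opening: 1.002
```

Call:
send_rows(moves=[[[0, 0, 0, 0, 0, 0, -1], [0, 0, 0, 0, 0, 0, -1], [0, 0, 0, 0, 0, 0, -1], [0, 0, 0, 0, 0, 0, -1], [0, 0, 0, 0, 0, 0, -1]]])

```text
time_s: 5.65
position: [0.5243, 0.1326, 0.0552]
tcp_rot: [[-0.999, -0.054, 0.0], [-0.054, 0.999, 0.0], [-0.0, -0.0, -1.0]]
force: [-0.7, 0.5, -0.4]
opening: 0.629
```

Call:
send_rows(moves=[[[0, 0, 0, 0, 0, 0, -1], [0, 0, 0, 0, 0, 0, -1], [0, 0, 0, 0, 0, 0, -1], [0, 0, 0, 0, 0, 0, -1], [0, 0, 0, 0, 0, 0, -1]]])

```text
time_s: 6.15
position: [0.5243, 0.1324, 0.055]
tcp_rot: [[-0.999, -0.054, 0.0], [-0.054, 0.999, -0.0], [-0.0, -0.0, -1.0]]
force: [-0.3, 1.2, -1.8]
opening: 0.184
```

Call:
send_rows(moves=[[[0, 0, 0, 0, 0, 0, -1], [0, 0, 0, 0, 0, -1, -1], [0, 0, 0, 0, 0, -3, -1], [0, 0, 0, 0, 0, -4, -1], [0, 0, 0, 0, 0, -4, -1]]])

```text
time_s: 6.65
position: [0.5234, 0.1325, 0.1763]
tcp_rot: [[-0.999, -0.054, -0.002], [-0.054, 0.999, 0.0], [0.002, 0.0, -1.0]]
force: [0.5, -0.9, -1.5]
opening: 0.182
```

Call:
send_rows(moves=[[[0, 0, 0, 0, 0, -3, -1], [0, 0, 7.4, 0, 0, -1, -1], [0, 0, 7.4, 0, 0, 0, -1], [0, 0, 7.4, 0, 0, 0, -1], [0, 0, 7.4, 0, 0, 0, -1]]])

```text
time_s: 7.15
position: [0.5237, 0.1326, 0.2158]
tcp_rot: [[-0.893, 0.451, 0.0], [0.451, 0.893, 0.0], [-0.0, 0.0, -1.0]]
force: [-0.2, -1.0, -2.2]
opening: 0.18
```

Call:
send_rows(moves=[[[0, 0, 7.4, 0, 0, 0, -1], [0, 0, 0, 0, 0, 0, -1], [0, 0, 0, 0, 0, 0, -1], [0, 0, 0, 0, 0, 0, -1], [0, 0, 0, 0, 0, 0, -1]]])

```text
time_s: 7.65
position: [0.5241, 0.1325, 0.2151]
tcp_rot: [[-0.831, 0.557, -0.0], [0.557, 0.831, -0.0], [0.0, -0.0, -1.0]]
force: [-0.0, 0.1, -1.0]
opening: 0.181
```

```bash
python3 - <<'E'
from h import *
goto([.5287,-.1413,.215],56.14)
s,p,R=st(); m=camera_model("wrist"); im=capture("wrist"); z=p[2]-.055
yaw=np.arctan2(R[0,0]*0+R[1,0],R[0,0]); print(s["opening"],np.round(p,4))
v,f,n=fitlid(im,m,[p[0],p[1],yaw+np.pi],z,rad=.08); print("wrist lid in tool xy mm",np.round(R.T@np.r_[v[:2]-p[:2],0]*1000,1),"dyaw",np.degrees(v[2]-yaw-np.pi),f,n)
it=capture("top"); mt=camera_model("top")
v,f,n=fitlid(it,mt,[p[0],p[1],yaw+np.pi],z,rad=.03); print("top",np.round(R.T@np.r_[v[:2]-p[:2],0]*1000,1),np.degrees(v[2]-yaw-np.pi),f,n)
o=np.zeros((384,512),np.uint8); 
I=cv2.resize(im,(512,384)); c=proj(None,[p[0],p[1],z],mt)[0].astype(int)
J=cv2.resize(it[c[1]-60:c[1]+60,c[0]-45:c[0]+45],(288,384),interpolation=cv2.INTER_NEAREST)
cv2.imwrite("pics/w4.png",np.hstack([I,J]))
E
```

```text
t 7.65 p [0.5241 0.1325 0.2151] turn z 0.02 shift cm [-1.564e+01 -2.248e+01  1.000e-02] j6 -53.8 tilt [-0.0002 -0.    ]
0.18082665653927674 [0.5241 0.1325 0.2151]
wrist lid in tool xy mm [ 0.1  0.1 -0. ] dyaw -0.008870251805490595 2290.1725490196077 6598.0
top [-7.  -5.2 -0. ] 13.071191594684597 446.17647058823525 19.0
```

View pics/w4.png

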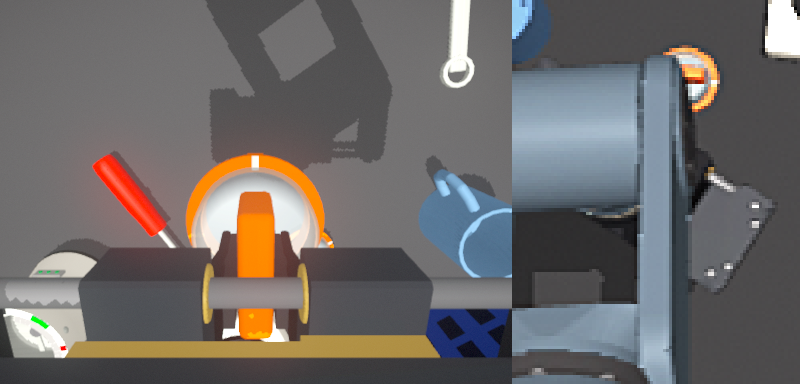

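Left (wrist): the lid is held squarely, with the bar centred in the jaws and the flange top edge at (255,155). On the right the arm hides the lid from the top camera, so that fit is void. I'll carry the lid to the collar and re-check the held offset there using unobstructed rows only.

Call:
send_rows(moves=[[[0, 0, 0, -2.2, -3.2, 0, -1], [0, 0, 0, -3, -4.3, 0, -1], [0, 0, 0, -3, -4.3, 0, -1], [0, 0, 0, -3, -4.3, 0, -1], [0, 0, 0, -3, -4.3, 0, -1]]])

```text
time_s: 8.25
position: [0.528, -0.1081, 0.2151]
tcp_rot: [[-0.83, 0.557, 0.0], [0.557, 0.83, 0.0], [-0.0, 0.0, -1.0]]
force: [1.3, 0.8, -1.7]
opening: 0.183
```

Call:
send_rows(moves=[[[0, 0, 0, -1.44, -2.08, 0, -1], [0, 0, 0, 0, 0, 0, -1], [0, 0, 0, 0, 0, 0, -1], [0, 0, 0, 0, 0, 0, -1], [0, 0, 0, 0, 0, 0, -1]]])

```text
time_s: 8.75
position: [0.5283, -0.1301, 0.215]
tcp_rot: [[-0.831, 0.556, -0.001], [0.556, 0.831, 0.0], [0.001, 0.0, -1.0]]
force: [0.7, 0.4, -2.1]
opening: 0.181
```

```bash
python3 - <<'E'
from h import *
goto([.5287,-.1413,.215],56.14)
s,p,R=st(); m=camera_model("wrist"); im=capture("wrist"); z=p[2]-.055
yaw=np.arctan2(R[1,0],R[0,0])+np.pi
o=orange(im); w=np.zeros(o.shape); w[60:244,150:360]=1
f=lambda u:np.sum(w*np.abs(lidmodel([p[0]+u[0]*.01,p[1]+u[1]*.01,yaw+u[2]*.1],m,z+u[3]*.01)-o))
for i in ([.3,.3,.5,.3],[-.3,-.2,-.5,-.3]):
    r=minimize(f,i,method="Nelder-Mead",options=dict(initial_simplex=np.array([i]+[list(np.array(i)+.5*e) for e in np.eye(4)]),xatol=.005,fatol=.3))
    print("tool xy mm",np.round(R.T@np.r_[r.x[:2]*10,0],2),"dyaw",np.degrees(r.x[2]*.1),"dz mm",r.x[3]*10,r.fun,f([0,0,0,0]))
c=cv2.findContours((lidmodel([p[0]+r.x[0]*.01,p[1]+r.x[1]*.01,yaw+r.x[2]*.1],m,z+r.x[3]*.01)>.5).astype(np.uint8),cv2.RETR_LIST,cv2.CHAIN_APPROX_NONE)[0]
I=im.copy(); cv2.drawContours(I,c,-1,(255,0,255),1)
cv2.imwrite("pics/w5.png",cv2.resize(I[90:300,120:400],None,fx=2.8,fy=2.8,interpolation=cv2.INTER_NEAREST))
E
```

```text
t 8.75 p [ 0.5283 -0.1301  0.215 ] turn z 0.07 shift cm [-0.66 -0.91 -0.  ] j6 -81.8 tilt [-0.0005  0.0005]
tool xy mm [-0.28  0.09 -0.  ] dyaw 0.2570647822294093 dz mm -1.2336329160346626 648.5372549019608 683.0196078431372
tool xy mm [-0.4   0.09 -0.  ] dyaw -0.7362589020382768 dz mm -1.8565227107345144 669.0196078431372 683.0196078431372
```

View pics/w5.png

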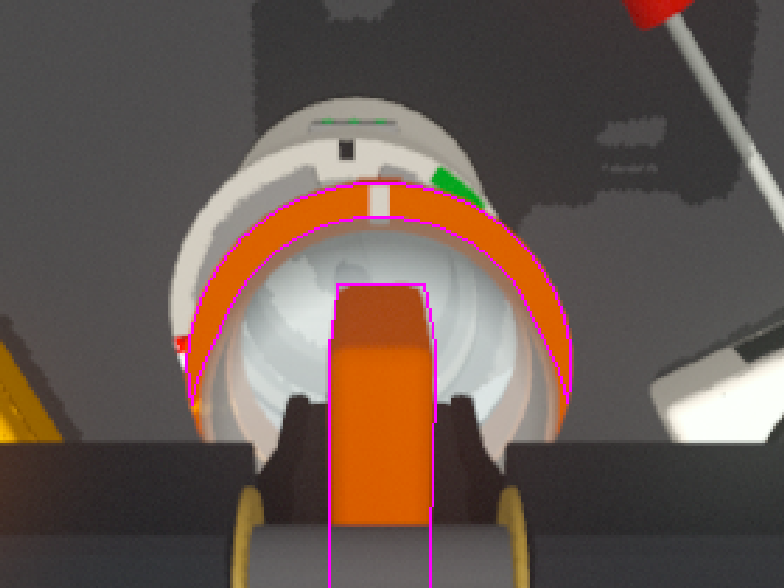

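The lid sits within 0.3 mm of the tool axis, and the front black mark is visible at zoom (346,150). I'll align and descend.

Call:
send_rows(moves=[[[0, 0, 0.1, -0.63, -0.91, 0, -1], [0, 0, 0, 0, 0, 1.5, -1], [0, 0, 0, 0, 0, 1.5, -1], [0, 0, 0, 0, 0, 0.8, -1], [0, 0, 0, 0, 0, 0, -1]]])

```text
time_s: 9.3
position: [0.5279, -0.1424, 0.176]
tcp_rot: [[-0.829, 0.559, -0.002], [0.559, 0.829, 0.001], [0.003, -0.001, -1.0]]
force: [0.2, 0.8, -1.5]
opening: 0.179
```

```bash
python3 - <<'E'
from h import *
goto([.5287,-.1413,.156],56.14)
E
```

```text
t 9.3 p [ 0.5279 -0.1424  0.176 ] turn z -0.13 shift cm [-0.01  0.14  2.  ] j6 -82.8 tilt [-0.0024  0.001 ]
```

Call:
send_rows(moves=[[[0, 0, 0, 0, 0, 0, -1], [0, 0, 0, 0, 0, 0, -1], [0, 0, 0, 0, 0, 0.2, -1], [0, 0, 0, 0, 0, 0, -1], [0, 0, 0, 0, 0, 0, -1]]])

```text
time_s: 9.8
position: [0.5287, -0.1426, 0.1753]
tcp_rot: [[-0.829, 0.559, 0.0], [0.559, 0.829, -0.0], [-0.0, 0.0, -1.0]]
force: [0.9, -0.7, -2.3]
opening: 0.18
```

```bash
python3 - <<'E'
from h import *
goto([.5287,-.1413,.156],56.14)
E
```

```text
t 9.8 p [ 0.5287 -0.1426  0.1753] turn z -0.14 shift cm [0.07 0.11 1.93] j6 -82.8 tilt [ 0.0003 -0.0002]
```

Call:
send_rows(moves=[[[0, 0, 0, 0.1, 0.1, 0, -1], [0, 0, 0, 0, 0, 0.3, -1], [0, 0, 0, 0, 0, 0.3, -1], [0, 0, 0, 0, 0, 0.2, -1], [0, 0, 0, 0, 0, 0, -1]]])

```text
time_s: 10.3
position: [0.5281, -0.1411, 0.1666]
tcp_rot: [[-0.829, 0.559, -0.001], [0.559, 0.829, 0.0], [0.001, -0.0, -1.0]]
force: [0.9, 0.4, -1.4]
opening: 0.181
```

Call:
send_rows(moves=[[[0, 0, 0, 0, 0, 0.2, -1], [0, 0, 0, 0, 0, 0.2, -1], [0, 0, 0, 0, 0, 0.2, -1], [0, 0, 0, 0, 0, 0, -1], [0, 0, 0, 0, 0, 0, -1]]])

```text
time_s: 10.8
position: [0.5283, -0.1413, 0.161]
tcp_rot: [[-0.829, 0.559, -0.0], [0.559, 0.829, 0.0], [0.0, -0.0, -1.0]]
force: [0.5, -0.2, -1.4]
opening: 0.185
```

```bash
python3 - <<'E'
from h import *
goto([.5287,-.1413,.156],56.14)
s=st()[0];print(np.round(s["force"],1),np.round(s["moment"],2))
E
```

```text
t 10.8 p [ 0.5283 -0.1413  0.161 ] turn z -0.15 shift cm [-0.03  0.02  0.5 ] j6 -82.7 tilt [-0.0001  0.0001]
[ 0.5 -0.2 -1.4] [-0.04  0.    0.02]
```

Call:
send_rows(moves=[[[0, 0, 0, 0, 0, 0.2, -1], [0, 0, 0, 0, 0, 0.2, -1], [0, 0, 0, 0, 0, 0.1, -1], [0, 0, 0, 0, 0, 0, -1], [0, 0, 0, 0, 0, 0, -1]]])

```text
time_s: 11.3
position: [0.5284, -0.1413, 0.156]
tcp_rot: [[-0.829, 0.559, 0.0], [0.559, 0.829, -0.0], [-0.0, -0.0, -1.0]]
force: [-0.3, 0.3, -1.3]
opening: 0.18
```

Call:
send_rows(moves=[[[0, 0, 0, 0, 0, 0.05, -1], [0, 0, 0, 0, 0, 0.05, -1], [0, 0, 0, 0, 0, 0, -1], [0, 0, 0, 0, 0, 0, -1], [0, 0, 0, 0, 0, 0, -1]]])

```text
time_s: 11.8
position: [0.5284, -0.1414, 0.1558]
tcp_rot: [[-0.829, 0.559, 0.0], [0.559, 0.829, -0.0], [-0.001, -0.0, -1.0]]
force: [-2.4, -0.4, 6.0]
opening: 0.186
```

Contact came at TCP z 0.1558 (expected 0.156) with about 7 N down, so the lid is seated. Now I'll twist clockwise in small steps.

Call:
send_rows(moves=[[[0, 0, 4, 0, 0, 0, -1], [0, 0, 4, 0, 0, 0, -1], [0, 0, 4, 0, 0, 0, -1], [0, 0, 4, 0, 0, 0, -1], [0, 0, 0, 0, 0, 0, -1]]])

```text
time_s: 12.3
position: [0.5284, -0.1408, 0.1557]
tcp_rot: [[-0.642, 0.767, 0.001], [0.767, 0.642, 0.0], [-0.0, 0.001, -1.0]]
force: [-1.4, 0.9, 6.4]
opening: 0.182
```

```bash
python3 - <<'E'
from h import *
goto([.5287,-.1413,.156],16.14)
s=st()[0];print(np.round(s["force"],1),np.round(s["moment"],2))
E
```

```text
t 12.3 p [ 0.5284 -0.1408  0.1557] turn z 23.81 shift cm [-0.06  0.01 -0.03] j6 -66.6 tilt [0.0006 0.0005]
[-1.4  0.9  6.4] [0.3  0.18 0.06]
```

Call:
send_rows(moves=[[[0, 0, 4, 0, 0, 0, -1], [0, 0, 4, 0, 0, 0, -1], [0, 0, 4, 0, 0, 0, -1], [0, 0, 4, 0, 0, 0, -1], [0, 0, 0, 0, 0, 0, -1]]])

```text
time_s: 12.8
position: [0.5287, -0.1408, 0.1557]
tcp_rot: [[-0.406, 0.914, 0.001], [0.914, 0.406, 0.0], [-0.0, 0.001, -1.0]]
force: [-0.2, 1.3, 4.9]
opening: 0.182
```

Call:
send_rows(moves=[[[0, 0, 4, 0, 0, 0, -1], [0, 0, 3, 0, 0, 0, -1], [0, 0, 1, 0, 0, 0, -1], [0, 0, 0, 0, 0, 0, -1], [0, 0, 0, 0, 0, 0, -1]]])

```text
time_s: 13.3
position: [0.5288, -0.1407, 0.1557]
tcp_rot: [[-0.276, 0.961, 0.001], [0.961, 0.276, 0.001], [0.0, 0.001, -1.0]]
force: [-0.7, 1.0, 4.5]
opening: 0.183
```

```bash
python3 - <<'E'
from h import *
goto([.5287,-.1413,.156],16.14)
s,p,R=st();print(np.round(s["force"],1),np.round(s["moment"],2))
m=camera_model("wrist"); im=capture("wrist")
I=im.copy(); a=np.radians(-33.86-40)
# predicted: green centre and pointer angle on near side
for k in(0,np.pi):
    for P in([.5287+.048*np.cos(a+k),-.1413+.048*np.sin(a+k),.115],[.5287+.043*np.cos(a+k),-.1413+.043*np.sin(a+k),.119]):
        print(np.round(proj(None,P,m)[0],1))
cv2.imwrite("pics/w6.png",cv2.resize(I[90:290,120:386],None,fx=3,fy=3,interpolation=cv2.INTER_NEAREST))
E
```

```text
t 13.3 p [ 0.5288 -0.1407  0.1557] turn z -0.12 shift cm [-0.06 -0.02 -0.03] j6 -42.7 tilt [0.0012 0.0006]
[-0.7  1.   4.5] [0.4  0.02 0.16]
[254.8 289.8]
[254.8 286.5]
[254.6 147.4]
[254.6 157. ]
```

View pics/w6.png

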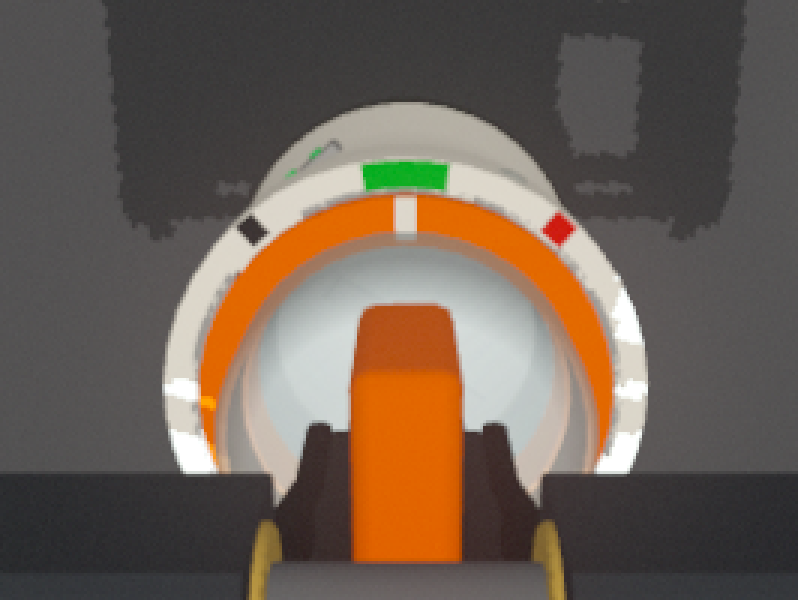

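The white pointer (zoom x≈405) stands at the middle of the green band (363–448), clear of the red mark, and the flange lies evenly on the collar. I'll hold half a second to check it is steady, then hand in.

Call:
send_rows(moves=[[[0, 0, 0, 0, 0, 0, -1], [0, 0, 0, 0, 0, 0, -1], [0, 0, 0, 0, 0, 0, -1], [0, 0, 0, 0, 0, 0, -1], [0, 0, 0, 0, 0, 0, -1]]])

```text
time_s: 13.85
position: [0.5288, -0.1407, 0.1557]
tcp_rot: [[-0.276, 0.961, 0.001], [0.961, 0.276, 0.001], [0.0, 0.001, -1.0]]
force: [-1.3, 2.1, 6.0]
opening: 0.181
```

```bash
python3 - <<'E'
from h import *
goto([.5287,-.1413,.156],16.14)
im=capture("wrist").astype(int)[90:170,200:310]
w=(im.min(2)>150)&(np.arange(80)[:,None]>66)&(np.arange(80)[:,None]<78); x=np.where(w)[1]; x=x[(x>45)&(x<65)]
g=np.where((im[...,1]-im[...,2]>40)&(im[...,1]-im[...,0]>40)&(np.arange(80)[:,None]>50))[1]
print("pointer",x.mean()+200,"green",g.mean()+200)
print(bot.hand_in())
E
```

```text
t 13.85 p [ 0.5288 -0.1407  0.1557] turn z -0.12 shift cm [-0.06 -0.02 -0.03] j6 -42.7 tilt [0.0012 0.0006]
pointer 255.0 green 253.54474708171205
the job is handed in; nothing more can be done
None
```

I seated the larger lid in the nearer grinder, turned it clockwise about 40° to the green pulse marks, and handed the job in at about 14 s, still gripping it.

- **Seating:** contact came at TCP z 0.1558 m (expected 0.156). The last picture showed the flange lying evenly on the collar. The hand pushes down with about 7 N.
- **Twist:** the tool stands within about 0.1° of the 40° target. The white pointer measured at column 255.0, against 253.5 for the middle of the green band, so it is inside the band and well short of red.
- **Steadiness:** the pose did not change over the last 0.5 s hold.
- **Failed or unchecked:**
  - The top-camera check of the held lid failed because the arm hid it; I relied on the wrist camera instead.
  - The two cameras had placed the lid on the bench about 2 mm apart.
  - I did not read the run switch directly.
  - I did not take a final look at the other things on the bench; I noticed no unexpected contact forces along the way.

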